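# Load a sample slide under the stage's spring clip

### The job

Hold the spring clip of the sample stage open by pressing its long bar down with one fingertip, and while it is held down push the sample slide along its channel with the other finger, under the clip's raised foot, until the slide's upright tab is flush against the two shoulder stops. Then let the clip come down on the slide and move clear. Use the fingers only to press and push: do not pinch or lift the slide, and leave the other things on the table where they are.

Things in the scene. Friction and masses are not known exactly. Their poses are not given: they have to be found in the camera images.
- stage: Sample stage fixed to the table: dark steel base 140 x 120 x 8 mm, x -92 to 48, y -84 to 36 mm. Origin at table level under the channel's centre line; x = direction of pushing in, y left, z up. Channel floor z = 8 mm, 37 mm wide between rails (tops z = 16 mm, x -62 to 42 mm). Clip hinge along x at y = -31, z = 26 mm, lugs at x 5 to 29 mm.
- stop_line (a point): Midway between the two upright shoulder stops, on their rear faces, at the channel floor (stage x = -3, y = 0, z = 8 mm). The stops are 10 x 6 mm posts on the rails at y = +21 and -21 mm, tops 36 mm above the table. The slide is home when its tab's front face meets them.
- slide: Loose aluminium slide, about 90 g, flat in the channel: plate 40 (x) x 34 x 5 mm, upright tab 46 mm wide across its rear end (x -20 to -15 mm), top 32 mm above the underside, 40 mm above the table. Origin: centre of underside; axes as the stage's. Starts at stage x -28 to -16 mm, barred by the shut clip; home at stage x = +12 mm. Side play 1.5 mm.
- clip_foot (a point): Lowest point of the clip's rounded steel foot, over the channel's centre line at stage x = 17 mm; the foot is 10 mm long in x, 10 mm wide. 1 mm above the channel floor when shut, about 12 mm when fully open.
- clip (a joint): Steel spring clip of the stage, hinged along the stage's x. In rad: 0 shut on the empty channel, growing as its bar is pressed down, to a stop at 0.36. The slide's plate passes under the foot above about 0.15; released, the foot rests on the plate at about 0.13. Springs back by itself; pressing takes about 3 N at first, 8 N at the stop.
- press_bar (a point): Centre of the top of the clip's steel press bar, 96 mm long (stage x -92 to 4 mm), 28 mm wide, 62 mm right (-y) of the channel's centre line. Top level and 24 mm above the table when fully pressed; about 35 mm, sloping up outward, when shut. A fingertip can slide along it while pressing; a second tip at that height clears the rails and meets the tab.
- weight: Bystander: round slotted brass weight, 32 mm across, 14 mm high, left of the stage. Origin at the centre of its underside.
- compass: Bystander: round black pocket compass, 48 mm across, 12 mm high, beyond the stage. Origin at the centre of its underside.
- magnet: Bystander: bar magnet 15 x 81 x 11 mm, right of the stage. Origin at the centre of its underside.
- stopwatch: Bystander: flat round stopwatch, 76 x 53 x 14 mm. Origin at the centre of its underside.
- screwdriver: Bystander: slotted screwdriver, 178 mm long, 24 mm high. Origin at the centre of its underside.
- eraser: Bystander: eraser 18 x 40 x 12 mm. Origin at the centre of its underside.
- battery: Bystander: AA battery lying down, 14 x 51 mm. Origin at the centre of its underside.

How it is judged:
By the outcome, as a careful person would: the job done as asked, in the order asked, and still so for the second after the job is handed in, with the robot touching nothing.
It also fails if it takes over 38 s, if anything falls off the work surface, if the arm or the gripper's body presses on something with over 40 N, if the wrist force passes 120 N, or if a joint passes its speed limit or range.

### The arm

A 6-joint arm with a two-finger parallel gripper is mounted at the origin on a cart in front of the work surface, level with it; the furniture and walls round the work are solid. World frame = base frame: x ahead of the robot, y to its left, z up, the work surface at z = 0. Lengths are in m, angles in degrees, forces in N, time in s.
With the tool pointing down it reaches from about 0.35 to 0.975 m from the base axis. Payload 7.1 kg.
Tool frame: the origin (TCP) lies on the centre line of the jaws, within the pads' length; the fingertips stand 8 mm ahead of it and the grasp point (between the pads) lies 11 mm behind it; z points along the fingers, x is the direction in which the jaws open and shut, and the axes are right-handed (so a half turn about z gives the same grasp; the last joint's range is limited). The gripper opens to 88 mm and grips with 3 to 60 N. Pads are 20 mm wide; open, the fingers measure 115 mm over their backs; the gripper's body (75 mm by 178 mm) begins 61 mm behind the grasp point.
Start: joints at [-1.089, 24.242, 93.386, -0, 62.372, -1.089], TCP at [0.625, 0, 0.231] pointing down, gripper open.
Joint ranges: [-172.04, 172.04], [-51.8, 120.97], [4.93, 147.93], [-75.15, 255.16], [6.16, 154.13], [-145.62, 145.62]. Speed limits (degrees/s): [136.94, 136.94, 172.46, 180, 180, 180].

### API

Orientations are given as [roll, pitch, yaw] about the fixed x, y, z axes, in that order (R = Rz(yaw) Ry(pitch) Rx(roll)).
In Python, from station import r gives the robot as it stands.
- The arm moves only by the shell command python3 -m jog 'ROWS' [FORCE]. ROWS is JSON, a list of rows, each an object with "offset": the shift along the tool's x, y, z as a fraction of full scale, a list of three; "dr": the turn, a rotation vector about the tool's x, y, z as a fraction of full scale, a list of three; "hand": the opening, from 0 (shut) to 1 (fully open). A call has exactly 10 rows; each row is the pose to reach, as a shift and turn from the pose commanded when the call began, along the tool's axes at that moment, turning the shorter way round; what a row does not reach only later rows make up. Full scale, the value 1, is 1 m for a shift and 360 degrees for a turn. A row lasts 1/12 s, in which the tool goes at most 41.7 mm and 7.16 degrees, less where a joint would pass 70% of its speed; a pose out of reach is approached as far as the arm can. A call with a number of a shift or a turn outside -1 to 1 is refused whole. A call with a gripper value outside its range is refused whole. The fingers move at their own pace and stop on an object; FORCE is the grip in N (left out, the last holds). Time passes only in rows, so rows that repeat a pose let the fingers close, or fill a call up. It gives the time, the measured TCP pose, the force and the opening at its end, in the units of the state.
- r.get_state(): the state, without advancing time (a new reading comes with each control period).
- r.get_image(name): name is "scene" or "side" or "wrist"; returns the picture (384x512x3 uint8, blue, green, red); there is no depth.
- r.get_calibration(name): a dict with "fx", "fy", "cx", "cy" (pixels), "rvec" (rotation vector, rad) and "tvec" (3), from world to camera coordinates, as OpenCV has them. Camera axes: x right, y down, z forward; pixel columns grow to the right and rows downward; lengths in m; the calibration is good to about 2 mm. A picture is of the moment at which its call begins: read the wrist's pose just before it. get_calibration takes no time and is no camera call; for the wrist camera it gives the pose at the moment of the call.
- r.close_job(): hands the job in, once; it reports no verdict.
The state is a dict: "time_s": time; "q": joint angles; "joint_velocities": joint speeds; "joint_torque": joint torques, N m; "ee_pos": TCP position; "tcp_rot": TCP orientation; "contact_force": force on the tool from outside, world axes, zero at the start; "moment": the same for the moment, N m; "grip_width": opening from 0.0 (shut) to 1.0 (fully open).
Only numpy, scipy, OpenCV 4.12 (cv2) and the standard library are available. Lean on these libraries where they do the work, as an engineer would, in place of code of your own. Each camera call takes 0.05 s, during which the arm holds its last target.

## Working session

There is one attempt and no reset: what is moved stays moved. The work goes in short steps, Python scripts to look and compute and a shell command to move; the robot and the scene stay as the last step left them, time stands still between calls to the robot, and variables do not carry over. Pictures are saved under pics/ and viewed, and the job is handed in when it is done.

```bash
mkdir -p pics; ls
python3 - <<'E'
from station import r
import cv2
s=r.get_state();print(s)
for n in ("scene","side","wrist"):
    c=r.get_calibration(n);print(n,c)
    cv2.imwrite(f"pics/{n}0.png",r.get_image(n))
E
```

```text
pics
{'time_s': 0.0, 'q': array([-1.08890744e+00,  2.42850534e+01,  9.34329700e+01,  8.39735168e-04,
        6.23730864e+01, -1.08963208e+00]), 'joint_velocities': array([-0.08142289, -0.05156387, -0.04016991, -0.01539714,  0.01827316,
        0.00012269]), 'joint_torque': array([ 1.28069914e-03, -5.44622147e+01, -2.73670936e+01,  6.42951974e-02,
        2.27214623e-02, -1.51321510e-04]), 'ee_pos': array([6.24433260e-01, 3.72713978e-05, 2.29884379e-01]), 'tcp_rot': array([-1.79997524e+02,  9.10791585e-02,  3.36625040e-04]), 'contact_force': array([-0.28792527, -0.22560912, -0.11035399]), 'moment': array([-0.01673688,  0.0019058 ,  0.02514605]), 'grip_width': 0.9986214362957375}
scene {'fx': 419.28791873002086, 'fy': 419.28791873002086, 'cx': 254.9450918902847, 'cy': 193.15592733191306, 'rvec': array([ 1.20270813, -2.30114074,  1.00810513]), 'tvec': array([0.32176361, 0.32819867, 0.97098117])}
side {'fx': 365.7606057161644, 'fy': 365.7606057161644, 'cx': 255.8008846768609, 'cy': 188.86871105417006, 'rvec': array([ 1.97068495, -0.46056867,  0.28699707]), 'tvec': array([-0.46473339,  0.18050176,  1.13979699])}
wrist {'fx': 319.8272959629131, 'fy': 319.8272959629131, 'cx': 261.8649383698681, 'cy': 191.33521985391016, 'rvec': array([-2.84943333e+00, -6.95996434e-04,  4.86881558e-04]), 'tvec': array([-0.62413971, -0.03352692,  0.39061221])}
```

View pics/scene0.png

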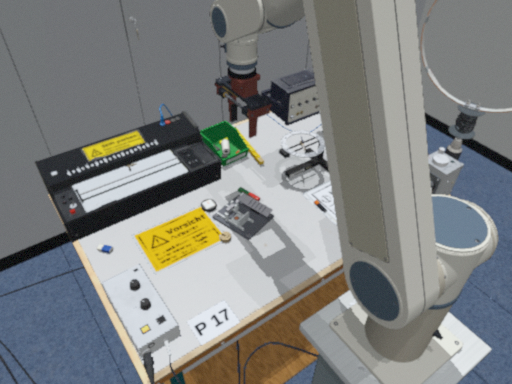

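View pics/side0.png

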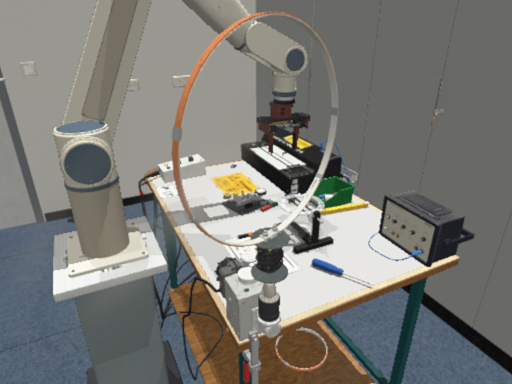

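View pics/wrist0.png

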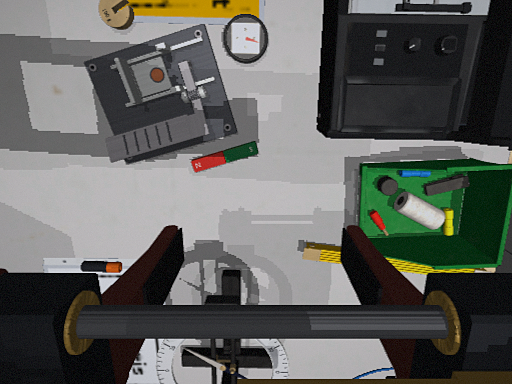

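The wrist view shows the stage at about (160,95), yaw roughly 15–20°, with compass (246,38), magnet (225,157) and weight (117,12) around it. I'll enlarge it and measure.

Run:
```python
import cv2
im=cv2.imread("pics/wrist0.png")
cv2.imwrite("pics/w0c.png",cv2.resize(im[0:190,70:270],None,fx=4,fy=4,interpolation=cv2.INTER_CUBIC)[:600])
cv2.imwrite("pics/w0d.png",cv2.resize(im[0:180,70:270],None,fx=3.3,fy=3.3,interpolation=cv2.INTER_CUBIC)[:600])
im=cv2.imread("pics/scene0.png")
cv2.imwrite("pics/s0c.png",cv2.resize(im[170:260,180:300],None,fx=6,fy=6,interpolation=cv2.INTER_CUBIC)[:600])
```

```text
(no output)
```

View pics/w0c.png

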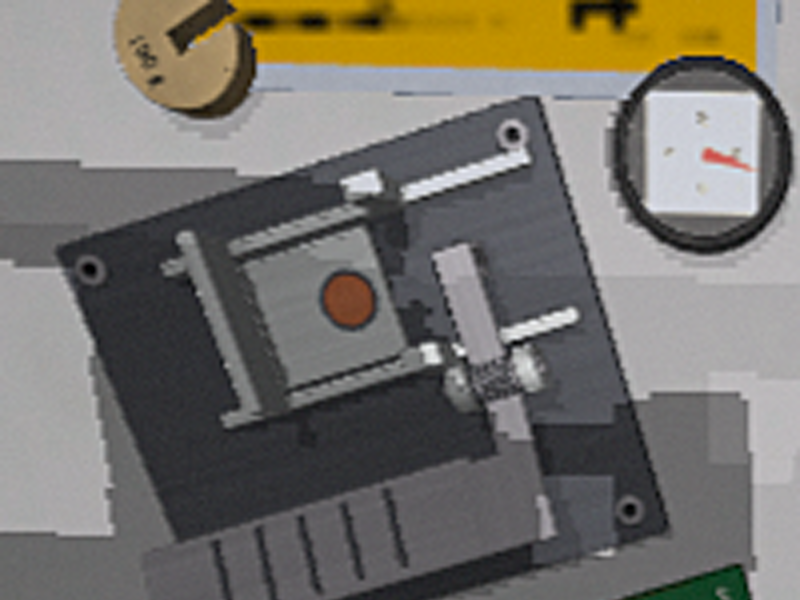

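View pics/s0c.png

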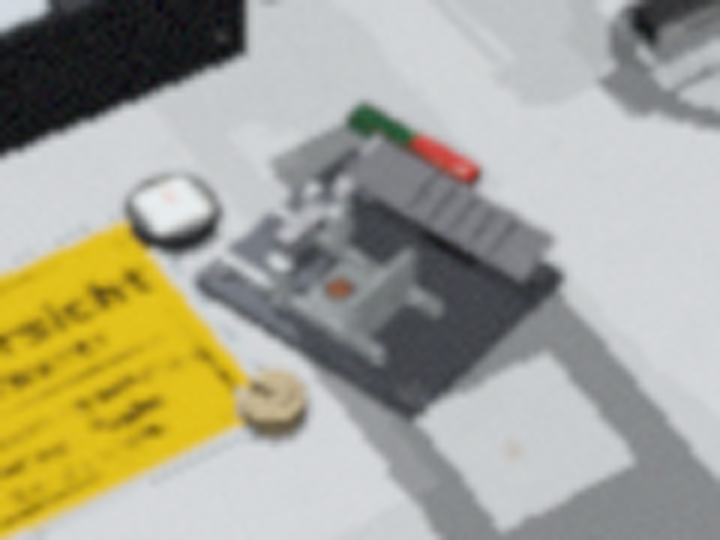

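Crop corners of the base top: rear-left (57,247), front-left (540,97), front-right (668,530); tab top's ends at (182,235) and (235,418); the bar's grooves around (310,540).

```bash
cat > h.py <<'E'
import numpy as np,cv2
def ray(c,uv,z):
    R=cv2.Rodrigues(np.array(c["rvec"]))[0];t=np.array(c["tvec"])
    C=-R.T@t
    d=R.T@np.array([(uv[0]-c["cx"])/c["fx"],(uv[1]-c["cy"])/c["fy"],1])
    return C+d*(z-C[2])/d[2]
def fit(S,W):
    S=np.array(S,float);W=np.array(W,float)
    s0=S.mean(0);w0=W.mean(0);A=(S-s0);B=(W-w0)
    th=np.arctan2((A[:,0]*B[:,1]-A[:,1]*B[:,0]).sum(),(A*B).sum())
    R=np.array([[np.cos(th),-np.sin(th)],[np.sin(th),np.cos(th)]])
    o=w0-R@s0
    return th,o,W-(S@R.T+o)
E
python3 - <<'E'
from h import *
from station import r
c=r.get_calibration("wrist");print(r.get_state()["time_s"],c["tvec"])
def o(u,v):return ((u+.5)/4-.5+70,(v+.5)/4-.5)
S=[(-.092,.036),(.048,.036),(.048,-.084)]
P=[(57,247),(540,97),(668,530)]
W=[ray(c,o(*p),.008)[:2] for p in P]
th,og,res=fit(S,W);print(np.degrees(th),og,res*1000)
R=np.array([[np.cos(th),-np.sin(th)],[np.sin(th),np.cos(th)]])
def tost(p):return R.T@(np.array(p[:2])-og)*1000
for nm,p,z in [("tabL",(182,235),.04),("tabR",(235,418),.04),("plate fl",(365,225),.013),("plate fr",(408,350),.013),("bar fr-outer",(548,535),.03),("bar rear in",(145,550),.03),("stopL",(362,183),.036),("foot",(452,250),.02),("weight",(180,55),.014),("compass",(702,150),.012),("magnet",(600,640),.011)]:
    w=ray(c,o(*p),z);print(nm,w.round(4),tost(w).round(1))
E
```

```text
0.15 [-0.62425918 -0.03352063  0.39058662]
15.622580369362545 [0.52703336 0.10628416] [[ 0.96659101 -0.26073804]
 [-0.01144829 -0.939465  ]
 [-0.95514272  1.20020305]]
tabL [0.4779 0.1157 0.04  ] [-44.8  22.3]
tabR [0.4858 0.0717 0.04  ] [-49.  -22.2]
plate fl [0.5158 0.121  0.013 ] [-6.8 17.2]
plate fr [0.5248 0.0891 0.013 ] [ -6.8 -16. ]
bar fr-outer [0.5638 0.0406 0.03  ] [ 17.7 -73.2]
bar rear in [0.4529 0.0364 0.03  ] [-90.2 -47.3]
stopL [0.5227 0.1282 0.036 ] [ 1.7 22.3]
foot [0.5403 0.1141 0.02  ] [14.9  3.9]
weight [0.472  0.1615 0.014 ] [-38.1  68. ]
compass [0.6065 0.1395 0.012 ] [85.4 10.6]
magnet [0.5744 0.0077 0.011 ] [  19.  -107.7]
```

Run:
```python
from h import *
from station import r
for n in ("wrist","scene","side"):
    c=r.get_calibration(n);R=cv2.Rodrigues(c["rvec"])[0];print(n,(-R.T@c["tvec"]).round(3),R[2].round(3))
c=r.get_calibration("wrist")
for p in [(230,275),(230,250),(180,230),(350,230),(160,360),(300,360),(310,245),(345,150),(500,150)]:
    print(p,[ray(c,p,z)[:2].round(3) for z in (0,.1)])
im=cv2.imread("pics/side0.png")
cv2.imwrite("pics/side0c.png",cv2.resize(im[80:280,180:380],None,fx=3,fy=3,interpolation=cv2.INTER_CUBIC))
```

```text
wrist [0.624 0.081 0.384] [-0.    -0.288 -0.958]
scene [-0.203  0.553  0.898] [ 0.591 -0.429 -0.683]
side [-0.002 -1.062  0.648] [ 0.398  0.812 -0.427]
(230, 275) [array([ 0.581, -0.153]), array([ 0.592, -0.092])]
(230, 250) [array([ 0.582, -0.116]), array([ 0.593, -0.065])]
(180, 230) [array([ 0.518, -0.087]), array([ 0.546, -0.043])]
(350, 230) [array([ 0.739, -0.087]), array([ 0.709, -0.043])]
(160, 360) [array([ 0.473, -0.297]), array([ 0.512, -0.198])]
(300, 360) [array([ 0.681, -0.297]), array([ 0.666, -0.198])]
(310, 245) [array([ 0.688, -0.109]), array([ 0.671, -0.059])]
(345, 150) [array([0.724, 0.017]), array([0.698, 0.034])]
(500, 150) [array([0.911, 0.017]), array([0.836, 0.034])]
```

View pics/side0c.png

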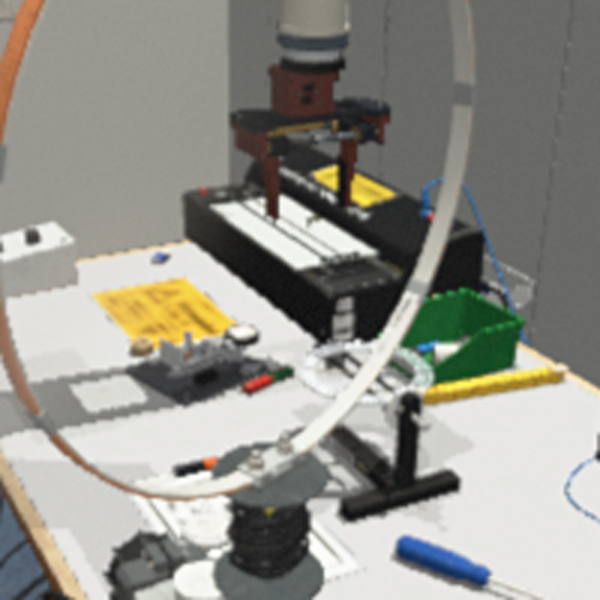

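The obstacle ring stand sits at y below about -0.05, clear of my planned gripper pose at the stage (TCP at stage (-68,-30) mm, yaw -74.4°). Moving above it now.

```bash
python3 -m jog '[{"offset":[-0.010,-0.004,0.005],"dr":[0,0,0.012],"hand":0.55},{"offset":[-0.030,-0.012,0.015],"dr":[0,0,0.030],"hand":0.55},{"offset":[-0.055,-0.022,0.028],"dr":[0,0,0.049],"hand":0.55},{"offset":[-0.080,-0.031,0.041],"dr":[0,0,0.068],"hand":0.55},{"offset":[-0.105,-0.040,0.054],"dr":[0,0,0.087],"hand":0.55},{"offset":[-0.125,-0.048,0.065],"dr":[0,0,0.106],"hand":0.55},{"offset":[-0.140,-0.054,0.073],"dr":[0,0,0.125],"hand":0.55},{"offset":[-0.150,-0.057,0.078],"dr":[0,0,0.144],"hand":0.55},{"offset":[-0.155,-0.059,0.081],"dr":[0,0,0.163],"hand":0.55},{"offset":[-0.155,-0.059,0.081],"dr":[0,0,0.180],"hand":0.55}]'
python3 -m jog '[{"offset":[0,0,0],"dr":[0,0,0.0135],"hand":0.55},{"offset":[0,0,0],"dr":[0,0,0.0267],"hand":0.55},{"offset":[0,0,0],"dr":[0,0,0.0267],"hand":0.55},{"offset":[0,0,0],"dr":[0,0,0.0267],"hand":0.55},{"offset":[0,0,0],"dr":[0,0,0.0267],"hand":0.55},{"offset":[0,0,0],"dr":[0,0,0.0267],"hand":0.55},{"offset":[0,0,0],"dr":[0,0,0.0267],"hand":0.55},{"offset":[0,0,0],"dr":[0,0,0.0267],"hand":0.55},{"offset":[0,0,0],"dr":[0,0,0.0267],"hand":0.55},{"offset":[0,0,0],"dr":[0,0,0.0267],"hand":0.55}]'
python3 - <<'E'
from station import r
import cv2,pickle
s=r.get_state();print(s["time_s"],s["q"],s["ee_pos"],s["tcp_rot"],s["contact_force"],s["grip_width"])
for n in ("wrist","scene","side"):
    pickle.dump(r.get_calibration(n),open(f"{n}1.pkl","wb"))
    cv2.imwrite(f"pics/{n}1.png",r.get_image(n))
im=cv2.imread("pics/scene1.png")
cv2.imwrite("pics/s1c.png",cv2.resize(im[140:270,160:320],None,fx=4.5,fy=4.5,interpolation=cv2.INTER_CUBIC))
E
```

```text
time_s: 0.98
ee_pos: [0.4679, 0.0593, 0.1488]
tcp_rot: [179.9, 0.1, -65.1]
contact_force: [-0.3, -0.0, 0.3]
grip_width: 0.552
time_s: 1.82
ee_pos: [0.47, 0.059, 0.1497]
tcp_rot: [-180.0, -0.0, -74.4]
contact_force: [-0.7, -0.5, -0.4]
grip_width: 0.552
1.8167 [ 5.71575827e+00  1.87375080e+01  1.15602048e+02 -1.38611357e-03
  4.56589534e+01  8.01163643e+01] [0.46999525 0.05899653 0.14968192] [-1.79998702e+02 -1.23252581e-03 -7.43996373e+01] [-0.7022868  -0.48459099 -0.38493679] 0.5517355877717725
```

View pics/wrist1.png

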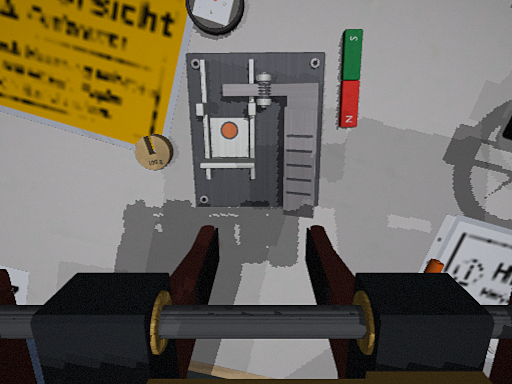

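View pics/s1c.png

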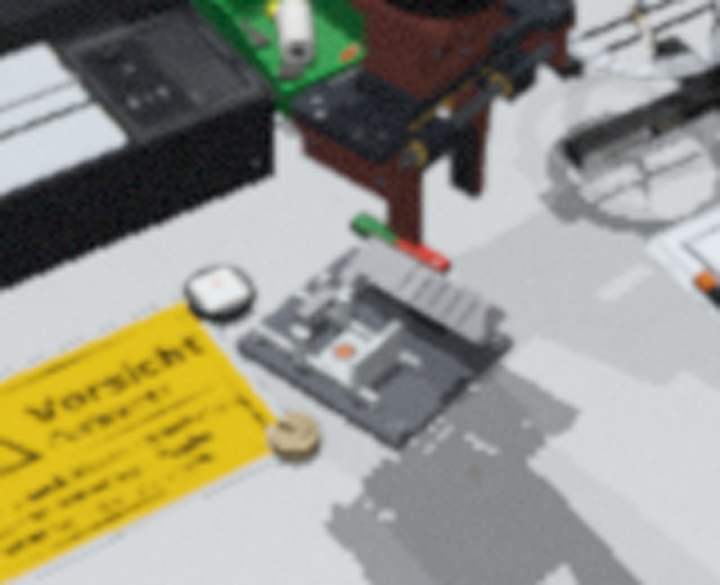

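The stage appears square to the image (yaw good): base corners near (187,53), (325,52), (195,207); fingertips at (207,230) and (317,230). Zooming in for a refined measurement.

Run:
```python
import cv2
im=cv2.imread("pics/wrist1.png")
cv2.imwrite("pics/w1c.png",cv2.resize(im[45:195,170:370][:, :],None,fx=4,fy=4,interpolation=cv2.INTER_CUBIC))
cv2.imwrite("pics/w1d.png",cv2.resize(im[195:300,165:365],None,fx=4,fy=4,interpolation=cv2.INTER_CUBIC))
```

```text
(no output)
```

View pics/w1c.png

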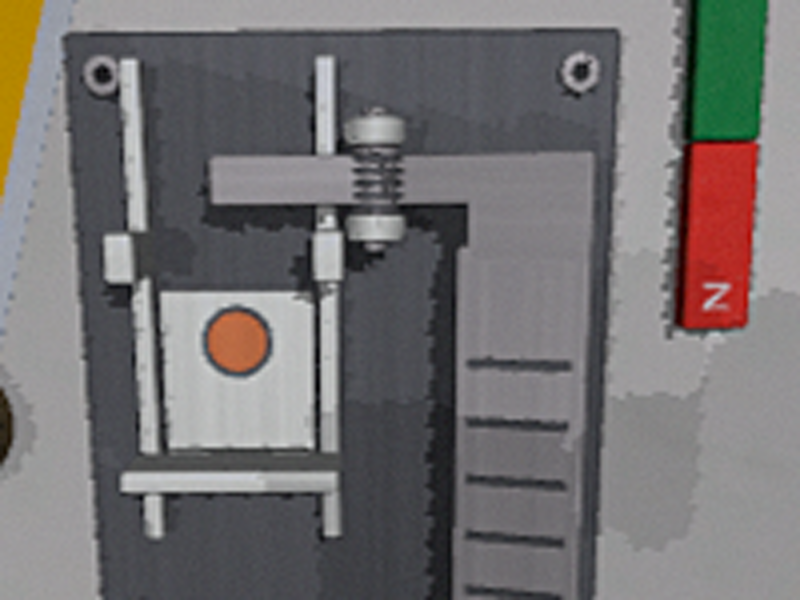

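View pics/w1d.png

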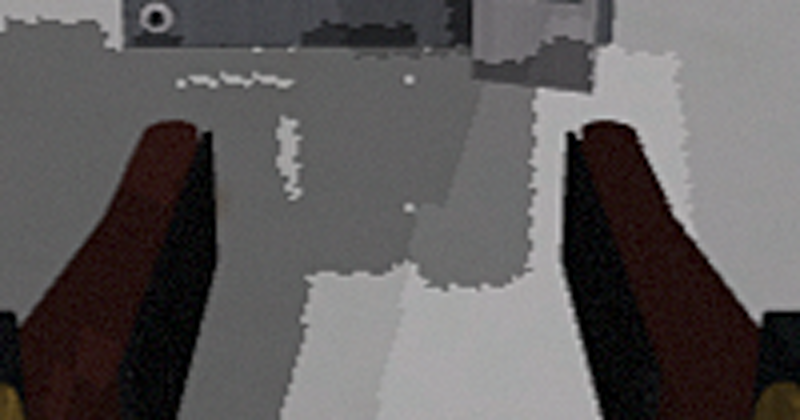

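Run:
```python
from h import *
import pickle
c=pickle.load(open("wrist1.pkl","rb"))
def a(u,v):return ((u+.5)/4-.5+170,(v+.5)/4-.5+45)
def b(u,v):return ((u+.5)/4-.5+165,(v+.5)/4-.5+195)
S=[(.048,.036),(.048,-.084),(-.092,.036)]
W=[ray(c,p,.008)[:2] for p in (a(65,33),a(619,30),b(125,47))]
th,og,res=fit(S,W);print(np.degrees(th),og,res*1000)
R=np.array([[np.cos(th),-np.sin(th)],[np.sin(th),np.cos(th)]])
def tost(p):return (R.T@(np.array(p[:2])-og)*1000).round(1)
print("tcp",tost([.47,.059]))
for nm,p,z in [("tab rear top L",a(122,491),.040),("tab rear top R",a(340,488),.04),("tab front topL",a(122,472),.04),("plate fl",a(160,291),.013),("plate fr",a(316,291),.013),("stopL rear",a(118,283),.036),("stopL back top",a(105,235),.036),
 ("tipL in",b(207,133),.1417),("tipR in",b(568,133),.1417),("tipL out",b(145,128),.1417),("tipR out",b(636,126),.1417),
 ("bar rear out",b(592,92),.037),("bar rear in",b(474,75),.031)]:
    print(nm,tost(ray(c,p,z)))
```

```text
15.910696799051617 [0.5258245  0.10653047] [[-0.24206216 -0.86575831]
 [-0.76129988  0.99031352]
 [ 1.00336204 -0.12455521]]
tcp [-66.7 -30.4]
tab rear top L [-45.2  22.8]
tab rear top R [-44.8 -23. ]
tab front topL [-41.1  22.5]
plate fl [-5.9 17. ]
plate fr [ -6.1 -17.6]
stopL rear [-2.8 21.8]
stopL back top [ 6.6 23.8]
tipL in [-56.7  -4.2]
tipR in [-56.9 -53.4]
tipL out [-55.9   4.2]
tipR out [-55.9 -62.7]
bar rear out [-92.  -74.1]
bar rear in [-90.1 -48.2]
```

Refined: stage yaw 15.9°, TCP at stage (-66.7,-30.4); tips at y≈0 and ≈-58.5, front edges at x≈-56.5, tab rear at ≈-45.5. Sizes check (tab 46 wide, plate 34.6). Descending.

```bash
python3 -m jog '[{"offset":[0,0,0.006],"dr":[0,0,0],"hand":0.55},{"offset":[0,0,0.018],"dr":[0,0,0],"hand":0.55},{"offset":[0,0,0.034],"dr":[0,0,0],"hand":0.55},{"offset":[0,0,0.050],"dr":[0,0,0],"hand":0.55},{"offset":[0,0,0.066],"dr":[0,0,0],"hand":0.55},{"offset":[0,0,0.080],"dr":[0,0,0],"hand":0.55},{"offset":[0,0,0.091],"dr":[0,0,0],"hand":0.55},{"offset":[0,0,0.097],"dr":[0,0,0],"hand":0.55},{"offset":[0,0,0.100],"dr":[0,0,0],"hand":0.55},{"offset":[0,0,0.100],"dr":[0,0,0],"hand":0.55}]'
python3 -m jog '[{"offset":[0,0,0.002],"dr":[0,0,0],"hand":0.55},{"offset":[0,0,0.004],"dr":[0,0,0],"hand":0.55},{"offset":[0,0,0.006],"dr":[0,0,0],"hand":0.55},{"offset":[0,0,0.008],"dr":[0,0,0],"hand":0.55},{"offset":[0,0,0.010],"dr":[0,0,0],"hand":0.55},{"offset":[0,0,0.012],"dr":[0,0,0],"hand":0.55},{"offset":[0,0,0.014],"dr":[0,0,0],"hand":0.55},{"offset":[0,0,0.0155],"dr":[0,0,0],"hand":0.55},{"offset":[0,0,0.0165],"dr":[0,0,0],"hand":0.55},{"offset":[0,0,0.0165],"dr":[0,0,0],"hand":0.55}]'
python3 - <<'E'
from station import r
import cv2,pickle
s=r.get_state();print(s["time_s"],s["ee_pos"],s["contact_force"],s["moment"])
for n in ("wrist","scene"):
    pickle.dump(r.get_calibration(n),open(f"{n}2.pkl","wb"))
    cv2.imwrite(f"pics/{n}2.png",r.get_image(n))
im=cv2.imread("pics/scene2.png")
cv2.imwrite("pics/s2c.png",cv2.resize(im[140:270,160:320],None,fx=4.5,fy=4.5,interpolation=cv2.INTER_CUBIC))
im=cv2.imread("pics/wrist2.png")
cv2.imwrite("pics/w2c.png",cv2.resize(im[:300,100:450],None,fx=2,fy=2,interpolation=cv2.INTER_CUBIC))
E
```

```text
time_s: 2.8
ee_pos: [0.4698, 0.059, 0.0492]
tcp_rot: [179.9, 0.0, -74.4]
contact_force: [-0.1, -0.4, 0.8]
grip_width: 0.548
time_s: 3.63
ee_pos: [0.4706, 0.0587, 0.0335]
tcp_rot: [-179.9, -0.0, -74.4]
contact_force: [-0.1, -3.6, 7.9]
grip_width: 0.554
3.6333 [0.4705912  0.05871939 0.03346807] [-0.11012345 -3.62986343  7.90149437] [-0.85980456  0.09150864 -0.03213699]
```

View pics/w2c.png

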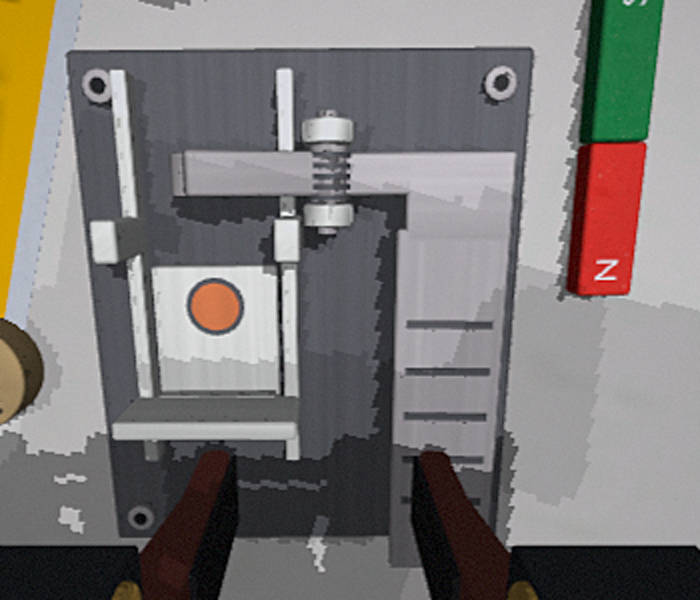

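View pics/s2c.png

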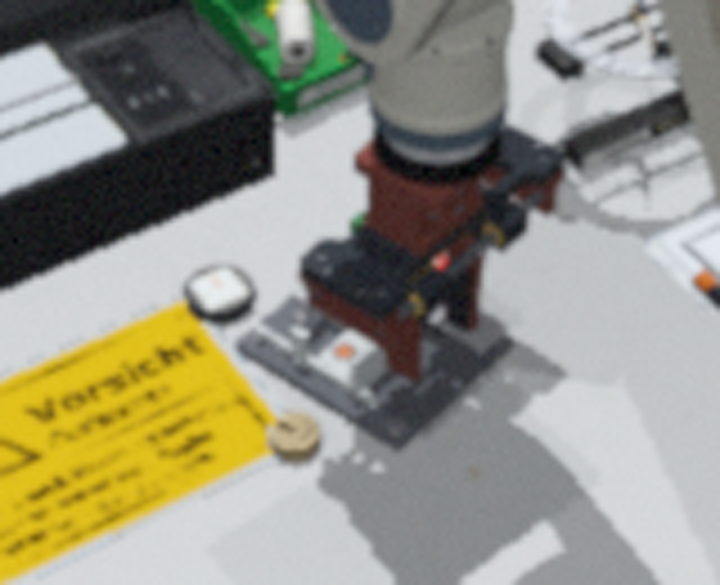

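Bar pressed with ~8 N, foot visibly raised (its end face shows at (178,172)); both tips behind tab/on bar as intended. Push along -tool y.

```bash
python3 -m jog '[{"offset":[0,-0.002,0],"dr":[0,0,0],"hand":0.55},{"offset":[0,-0.005,0],"dr":[0,0,0],"hand":0.55},{"offset":[0,-0.008,0],"dr":[0,0,0],"hand":0.55},{"offset":[0,-0.010,0],"dr":[0,0,0],"hand":0.55},{"offset":[0,-0.012,0],"dr":[0,0,0],"hand":0.55},{"offset":[0,-0.014,0],"dr":[0,0,0],"hand":0.55},{"offset":[0,-0.016,0],"dr":[0,0,0],"hand":0.55},{"offset":[0,-0.018,0],"dr":[0,0,0],"hand":0.55},{"offset":[0,-0.020,0],"dr":[0,0,0],"hand":0.55},{"offset":[0,-0.022,0],"dr":[0,0,0],"hand":0.55}]'
python3 - <<'E'
from station import r
import cv2,pickle
im=r.get_image("wrist")
cv2.imwrite("pics/w3c.png",cv2.resize(im[:300,100:450],None,fx=2,fy=2,interpolation=cv2.INTER_CUBIC))
E
```

```text
time_s: 4.57
ee_pos: [0.4887, 0.0646, 0.033]
tcp_rot: [179.7, 0.0, -74.4]
contact_force: [-7.3, -1.8, 9.8]
grip_width: 0.55
```

View pics/w3c.png

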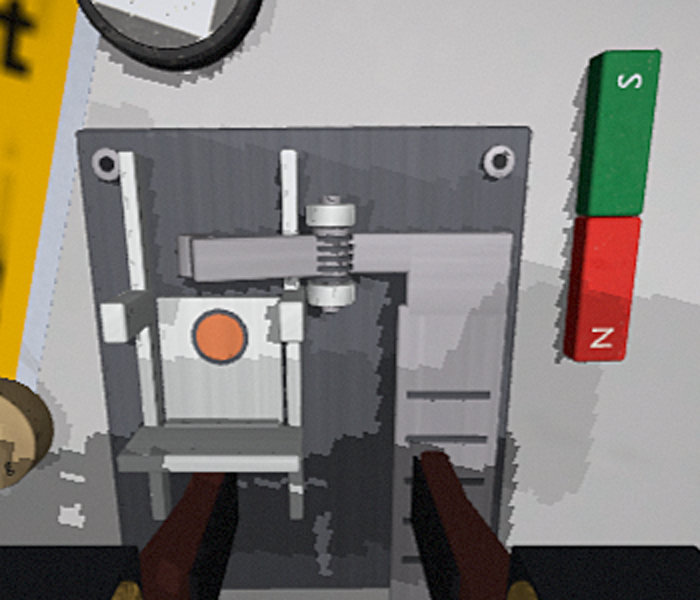

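The slide's front edge (v≈297) moved forward with the finger against the tab (v≈465). Continuing.

```bash
python3 -m jog '[{"offset":[0,-0.002,0],"dr":[0,0,0],"hand":0.55},{"offset":[0,-0.004,0],"dr":[0,0,0],"hand":0.55},{"offset":[0,-0.006,0],"dr":[0,0,0],"hand":0.55},{"offset":[0,-0.008,0],"dr":[0,0,0],"hand":0.55},{"offset":[0,-0.010,0],"dr":[0,0,0],"hand":0.55},{"offset":[0,-0.012,0],"dr":[0,0,0],"hand":0.55},{"offset":[0,-0.014,0],"dr":[0,0,0],"hand":0.55},{"offset":[0,-0.016,0],"dr":[0,0,0],"hand":0.55},{"offset":[0,-0.018,0],"dr":[0,0,0],"hand":0.55},{"offset":[0,-0.019,0],"dr":[0,0,0],"hand":0.55}]'
python3 - <<'E'
from station import r
import cv2,pickle
im=r.get_image("wrist");s=r.get_state();print(s["contact_force"],s["moment"])
cv2.imwrite("pics/w4c.png",cv2.resize(im[:300,100:450],None,fx=2,fy=2,interpolation=cv2.INTER_CUBIC))
E
```

```text
time_s: 5.45
ee_pos: [0.5073, 0.0697, 0.033]
tcp_rot: [179.7, 0.0, -74.4]
contact_force: [-6.0, -2.2, 8.4]
grip_width: 0.548
[-6.08672111 -2.00908846  8.69980402] [-0.50036236  1.08252192 -0.19591035]
```

View pics/w4c.png

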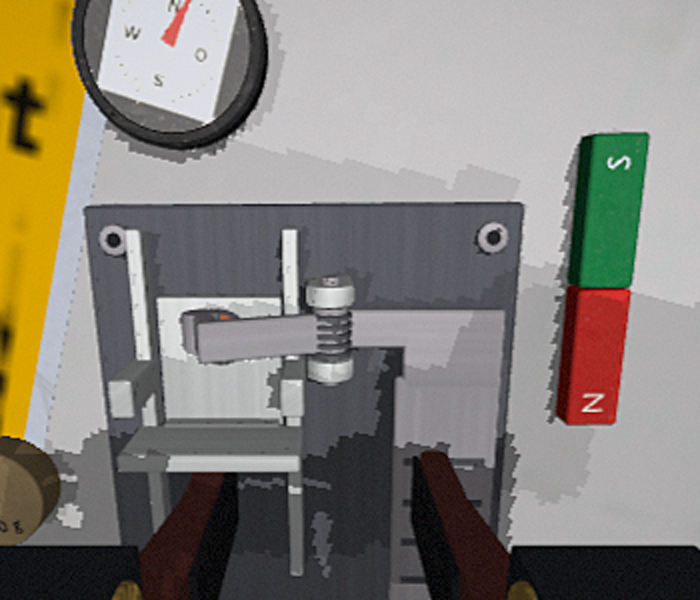

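The plate is now under the foot with tab (v≈465) still short of the stops (v≈400) by ~10 mm. Slow final approach.

```bash
python3 -m jog '[{"offset":[0,-0.001,0],"dr":[0,0,0],"hand":0.55},{"offset":[0,-0.002,0],"dr":[0,0,0],"hand":0.55},{"offset":[0,-0.003,0],"dr":[0,0,0],"hand":0.55},{"offset":[0,-0.004,0],"dr":[0,0,0],"hand":0.55},{"offset":[0,-0.005,0],"dr":[0,0,0],"hand":0.55},{"offset":[0,-0.006,0],"dr":[0,0,0],"hand":0.55},{"offset":[0,-0.007,0],"dr":[0,0,0],"hand":0.55},{"offset":[0,-0.008,0],"dr":[0,0,0],"hand":0.55},{"offset":[0,-0.0085,0],"dr":[0,0,0],"hand":0.55},{"offset":[0,-0.009,0],"dr":[0,0,0],"hand":0.55}]'
python3 -m jog '[{"offset":[0,-0.0003,0],"dr":[0,0,0],"hand":0.55},{"offset":[0,-0.0006,0],"dr":[0,0,0],"hand":0.55},{"offset":[0,-0.0009,0],"dr":[0,0,0],"hand":0.55},{"offset":[0,-0.0012,0],"dr":[0,0,0],"hand":0.55},{"offset":[0,-0.0015,0],"dr":[0,0,0],"hand":0.55},{"offset":[0,-0.0015,0],"dr":[0,0,0],"hand":0.55},{"offset":[0,-0.0015,0],"dr":[0,0,0],"hand":0.55},{"offset":[0,-0.0015,0],"dr":[0,0,0],"hand":0.55},{"offset":[0,-0.0015,0],"dr":[0,0,0],"hand":0.55},{"offset":[0,-0.0015,0],"dr":[0,0,0],"hand":0.55}]'
python3 - <<'E'
from station import r
import cv2,pickle
im=r.get_image("wrist");s=r.get_state();print(s["contact_force"],s["moment"])
cv2.imwrite("pics/w5c.png",cv2.resize(im[:300,100:450],None,fx=2,fy=2,interpolation=cv2.INTER_CUBIC))
E
```

```text
time_s: 6.33
ee_pos: [0.5154, 0.072, 0.0329]
tcp_rot: [179.7, 0.0, -74.4]
contact_force: [-7.3, -3.4, 10.8]
grip_width: 0.551
time_s: 7.17
ee_pos: [0.5154, 0.072, 0.0328]
tcp_rot: [179.5, 0.0, -74.4]
contact_force: [-10.7, -4.4, 13.2]
grip_width: 0.549
[-10.24202643  -4.31005391  12.79307495] [-0.87000867  1.92944263 -0.00245727]
```

View pics/w5c.png

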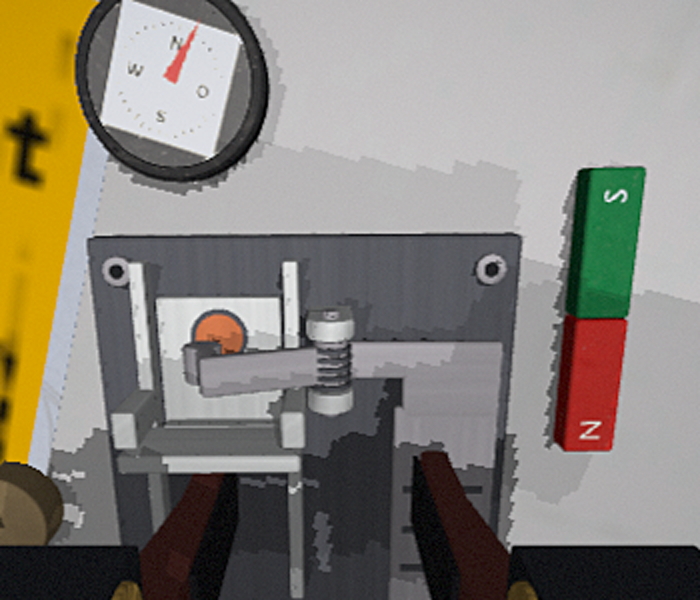

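The finger has stalled, and the force rises. I'll check from the picture whether the tab is really at the stops.

Run:
```python
from station import r
import cv2,pickle
pickle.dump(r.get_calibration("wrist"),open("wrist5.pkl","wb"))
im=r.get_image("wrist");cv2.imwrite("pics/wrist5.png",im)
cv2.imwrite("pics/w5d.png",cv2.resize(im[190:250,150:260],None,fx=7,fy=7,interpolation=cv2.INTER_CUBIC))
s=r.get_state();print(s["time_s"],s["contact_force"])
```

```text
7.2667 [-11.28606573  -4.47163767  12.8884308 ]
```

View pics/w5d.png

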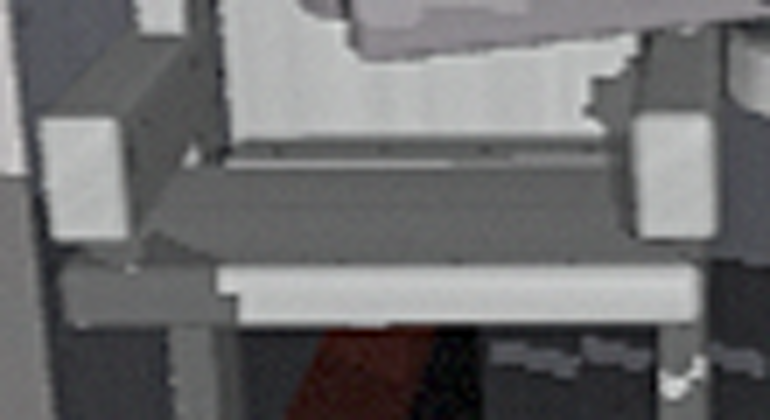

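Run:
```python
from h import *
import pickle
c=pickle.load(open("wrist5.pkl","rb"))
def a(u,v):return ((u+.5)/7-.5+150,(v+.5)/7-.5+190)
th=np.radians(15.9);og=np.array([.5258,.1065])
R=np.array([[np.cos(th),-np.sin(th)],[np.sin(th),np.cos(th)]])
for nm,p,z in [("stopL rear",a(88,241),.036),("stopL front",a(82,117),.036),("tab front L",a(88,266),.04),("tab rear L",a(88,326),.04),("stopR rear",a(676,239),.036),("stopR front",a(676,112),.036),("tab front R",a(676,263),.04),("tab rear R",a(676,324),.04)]:
    print(nm,(R.T@(ray(c,p,z)[:2]-og)*1000).round(2))
```

```text
stopL rear [-2.26 21.42]
stopL front [ 7.25 20.92]
tab front L [-2.48 20.25]
tab rear L [-7.11 20.69]
stopR rear [ -2.3  -21.06]
stopR front [  7.43 -21.25]
tab front R [ -2.44 -21.25]
tab rear R [ -7.14 -21.16]
```

Tab front -2.5 vs stop rear -2.3 mm on both sides: flush within 0.2 mm. Backing off the tab gently (clip still held), then raising.

```bash
python3 -m jog '[{"offset":[0,0.001,0],"dr":[0,0,0],"hand":0.55},{"offset":[0,0.002,0],"dr":[0,0,0],"hand":0.55},{"offset":[0,0.003,0],"dr":[0,0,0],"hand":0.55},{"offset":[0,0.004,0],"dr":[0,0,0],"hand":0.55},{"offset":[0,0.005,0],"dr":[0,0,0],"hand":0.55},{"offset":[0,0.006,0],"dr":[0,0,0],"hand":0.55},{"offset":[0,0.007,0],"dr":[0,0,0],"hand":0.55},{"offset":[0,0.008,0],"dr":[0,0,0],"hand":0.55},{"offset":[0,0.008,0],"dr":[0,0,0],"hand":0.55},{"offset":[0,0.008,0],"dr":[0,0,0],"hand":0.55}]'
python3 - <<'E'
from station import r
import cv2,pickle
pickle.dump(r.get_calibration("wrist"),open("wrist6.pkl","wb"))
im=r.get_image("wrist");cv2.imwrite("pics/wrist6.png",im)
cv2.imwrite("pics/w6d.png",cv2.resize(im[160:250,140:270],None,fx=6,fy=6,interpolation=cv2.INTER_CUBIC))
E
```

```text
time_s: 8.1
ee_pos: [0.5147, 0.0714, 0.0344]
tcp_rot: [-179.7, -0.0, -74.4]
contact_force: [3.6, 3.9, 7.8]
grip_width: 0.55
```

View pics/w6d.png

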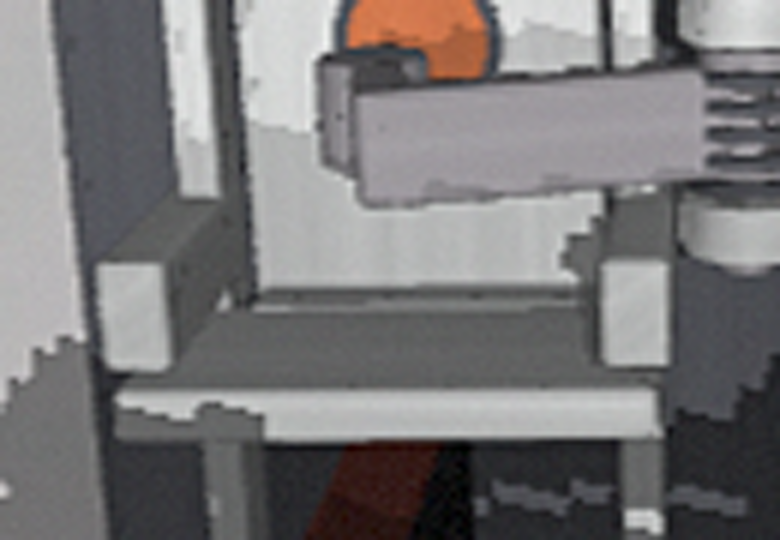

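Slide still flush, but the arm has moved back only ~1 mm (bar friction against a compliant arm). Backing off further before raising.

```bash
python3 -m jog '[{"offset":[0,0.001,0],"dr":[0,0,0],"hand":0.55},{"offset":[0,0.002,0],"dr":[0,0,0],"hand":0.55},{"offset":[0,0.003,0],"dr":[0,0,0],"hand":0.55},{"offset":[0,0.004,0],"dr":[0,0,0],"hand":0.55},{"offset":[0,0.005,0],"dr":[0,0,0],"hand":0.55},{"offset":[0,0.006,0],"dr":[0,0,0],"hand":0.55},{"offset":[0,0.007,0],"dr":[0,0,0],"hand":0.55},{"offset":[0,0.008,0],"dr":[0,0,0],"hand":0.55},{"offset":[0,0.008,0],"dr":[0,0,0],"hand":0.55},{"offset":[0,0.008,0],"dr":[0,0,0],"hand":0.55}]'
python3 - <<'E'
from station import r
import cv2,pickle
im=r.get_image("wrist");cv2.imwrite("pics/wrist7.png",im)
cv2.imwrite("pics/w7c.png",cv2.resize(im[:300,100:450],None,fx=2,fy=2,interpolation=cv2.INTER_CUBIC))
print(r.get_state()["ee_pos"])
E
```

```text
time_s: 8.98
ee_pos: [0.5077, 0.0691, 0.0345]
tcp_rot: [-179.6, -0.1, -74.4]
contact_force: [5.0, 1.9, 7.6]
grip_width: 0.552
[0.50766549 0.06908197 0.03450147]
```

View pics/w7c.png

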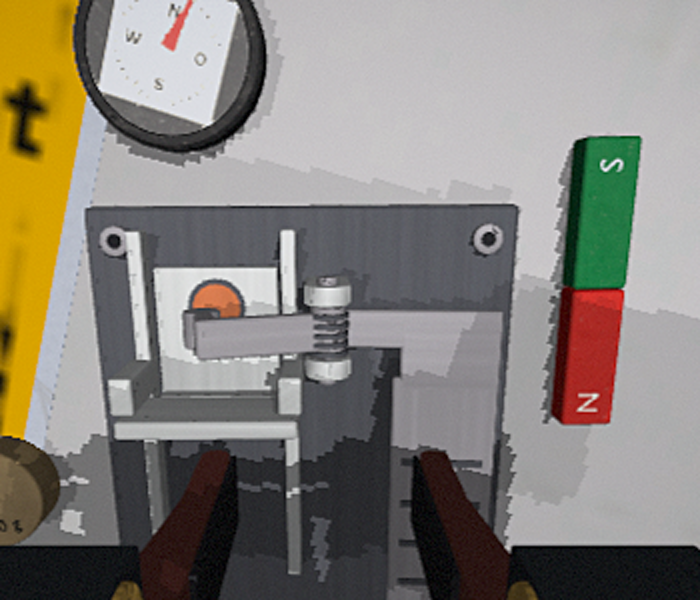

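Finger tip (v≈455) is now clear of the tab (rear edge v≈438), and the tab is still against the stops. Raising slowly so the clip comes down, then up.

```bash
python3 -m jog '[{"offset":[0,0.000,-0.002],"dr":[0,0,0],"hand":0.55},{"offset":[0,0,-0.004],"dr":[0,0,0],"hand":0.55},{"offset":[0,0,-0.006],"dr":[0,0,0],"hand":0.55},{"offset":[0,0,-0.008],"dr":[0,0,0],"hand":0.55},{"offset":[0,0,-0.010],"dr":[0,0,0],"hand":0.55},{"offset":[0,0,-0.012],"dr":[0,0,0],"hand":0.55},{"offset":[0,0,-0.015],"dr":[0,0,0],"hand":0.55},{"offset":[0,0,-0.020],"dr":[0,0,0],"hand":0.55},{"offset":[0,0,-0.028],"dr":[0,0,0],"hand":0.55},{"offset":[0,0,-0.036],"dr":[0,0,0],"hand":0.55}]'
python3 -m jog '[{"offset":[0,0.002,-0.010],"dr":[0,0,0],"hand":0.55},{"offset":[0,0.006,-0.022],"dr":[0,0,0],"hand":0.55},{"offset":[0,0.012,-0.036],"dr":[0,0,0],"hand":0.55},{"offset":[0,0.018,-0.050],"dr":[0,0,0],"hand":0.55},{"offset":[0,0.024,-0.064],"dr":[0,0,0],"hand":0.55},{"offset":[0,0.028,-0.076],"dr":[0,0,0],"hand":0.55},{"offset":[0,0.030,-0.086],"dr":[0,0,0],"hand":0.55},{"offset":[0,0.030,-0.090],"dr":[0,0,0],"hand":0.55},{"offset":[0,0.030,-0.090],"dr":[0,0,0],"hand":0.55},{"offset":[0,0.030,-0.090],"dr":[0,0,0],"hand":0.55}]'
python3 - <<'E'
from station import r
import cv2,pickle
pickle.dump(r.get_calibration("wrist"),open("wrist8.pkl","wb"))
im=r.get_image("wrist");cv2.imwrite("pics/wrist8.png",im)
cv2.imwrite("pics/w8c.png",cv2.resize(im[:,120:400],None,fx=1.55,fy=1.55,interpolation=cv2.INTER_CUBIC))
cv2.imwrite("pics/w8d.png",cv2.resize(im[50:170,170:330],None,fx=5,fy=5,interpolation=cv2.INTER_CUBIC)[:600])
im=r.get_image("scene")
cv2.imwrite("pics/s8c.png",cv2.resize(im[140:270,160:320],None,fx=4.5,fy=4.5,interpolation=cv2.INTER_CUBIC))
E
```

```text
time_s: 9.87
ee_pos: [0.504, 0.0685, 0.0698]
tcp_rot: [180.0, 0.0, -74.4]
contact_force: [0.8, 0.3, 0.2]
grip_width: 0.549
time_s: 10.7
ee_pos: [0.4755, 0.0606, 0.1594]
tcp_rot: [-180.0, -0.0, -74.4]
contact_force: [-0.9, 0.9, -0.4]
grip_width: 0.548
```

View pics/w8d.png

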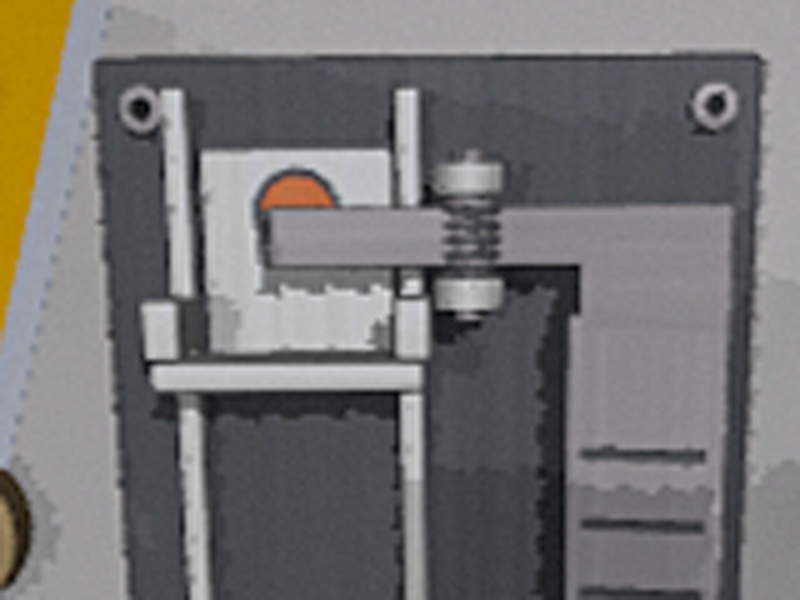

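View pics/s8c.png

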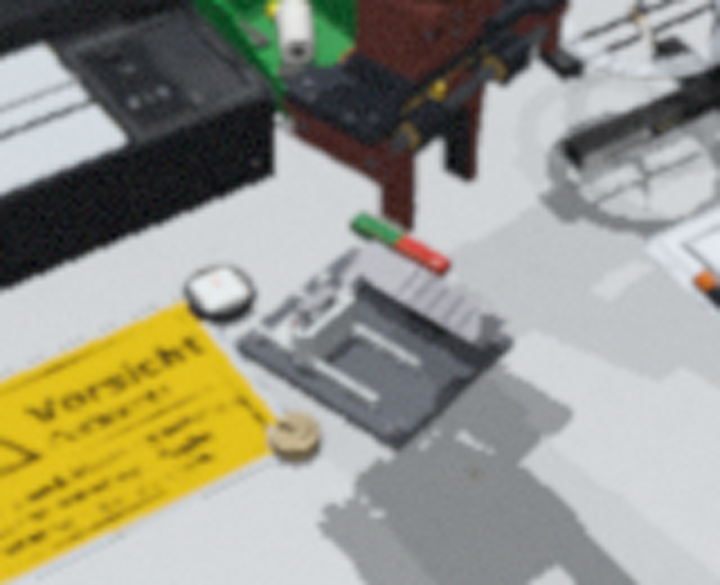

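View pics/wrist8.png

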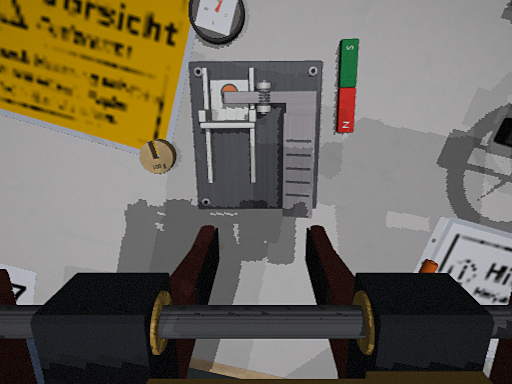

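The clip arm is down on the plate, nothing else has moved, and the gripper is clear. Now a numeric check of the tab against the stops.

Run:
```python
from h import *
import pickle
c=pickle.load(open("wrist8.pkl","rb"))
def a(u,v):return ((u+.5)/5-.5+170,(v+.5)/5-.5+50)
th=np.radians(15.9);og=np.array([.5258,.1065])
R=np.array([[np.cos(th),-np.sin(th)],[np.sin(th),np.cos(th)]])
for nm,p,z in [("stopL rear",a(162,359),.036),("stopR rear",a(414,357),.036),("tab front L",a(162,366),.04),("tab front R",a(414,363),.04),("tab rear L",a(162,391),.04),("tab rear R",a(414,389),.04),("plate fl",a(202,150),.013),("plate fr",a(388,150),.013)]:
    print(nm,(R.T@(ray(c,p,z)[:2]-og)*1000).round(2))
```

```text
stopL rear [-2.52 21.44]
stopR rear [ -2.4  -21.31]
tab front L [-3.37 20.77]
tab front R [ -3.09 -21.42]
tab rear L [-7.49 21.01]
tab rear R [ -7.37 -21.36]
plate fl [32.01 16.44]
plate fr [ 31.84 -16.52]
```

Plate front at 32.0 mm is exactly home, and the tab/stop difference of 0.7 mm is about one pixel. There's time for a closer look (staying 30 mm above the tab).

```bash
python3 -m jog '[{"offset":[0,-0.004,0.006],"dr":[0,0,0],"hand":0.55},{"offset":[0,-0.008,0.014],"dr":[0,0,0],"hand":0.55},{"offset":[0,-0.013,0.026],"dr":[0,0,0],"hand":0.55},{"offset":[0,-0.018,0.040],"dr":[0,0,0],"hand":0.55},{"offset":[0,-0.023,0.054],"dr":[0,0,0],"hand":0.55},{"offset":[0,-0.027,0.066],"dr":[0,0,0],"hand":0.55},{"offset":[0,-0.030,0.074],"dr":[0,0,0],"hand":0.55},{"offset":[0,-0.030,0.078],"dr":[0,0,0],"hand":0.55},{"offset":[0,-0.030,0.078],"dr":[0,0,0],"hand":0.55},{"offset":[0,-0.030,0.078],"dr":[0,0,0],"hand":0.55}]'
python3 - <<'E'
from station import r
import cv2,pickle
pickle.dump(r.get_calibration("wrist"),open("wrist9.pkl","wb"))
im=r.get_image("wrist");cv2.imwrite("pics/wrist9.png",im)
cv2.imwrite("pics/w9d.png",cv2.resize(im[110:220,150:270],None,fx=5.4,fy=5.4,interpolation=cv2.INTER_CUBIC))
E
```

```text
time_s: 11.63
ee_pos: [0.5039, 0.0686, 0.0809]
tcp_rot: [180.0, 0.0, -74.4]
contact_force: [0.1, 0.5, 0.4]
grip_width: 0.547
```

View pics/w9d.png

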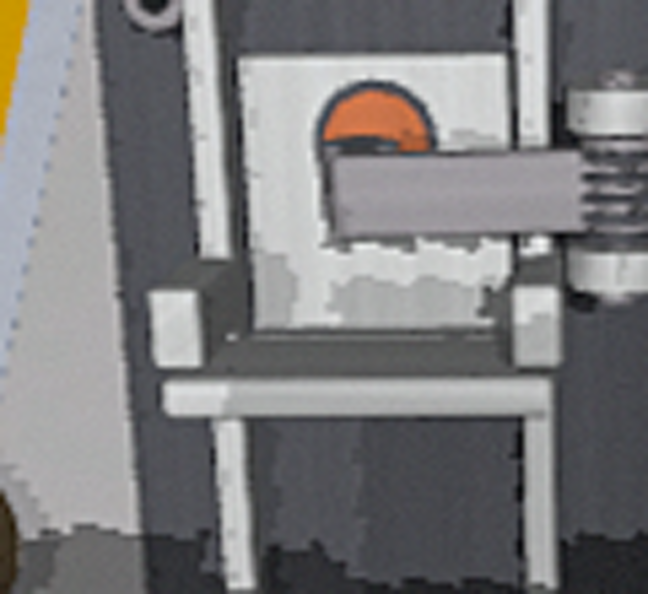

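Run:
```python
from h import *
import pickle
th=np.radians(15.9);og=np.array([.5258,.1065])
R=np.array([[np.cos(th),-np.sin(th)],[np.sin(th),np.cos(th)]])
def go(f,off,sc,L):
    c=pickle.load(open(f,"rb"))
    for nm,u,v,z in L:
        p=((u+.5)/sc-.5+off[0],(v+.5)/sc-.5+off[1]);print(nm,(R.T@(ray(c,p,z)[:2]-og)*1000).round(2))
go("wrist9.pkl",(150,110),5.4,[("stopL",178,368,.036),("stopR",536,367,.036),("tabfL",180,380,.04),("tabfR",536,377,.04),("tabrL",180,417,.04),("tabrR",536,415,.04),("pfl",240,57,.013),("pfr",505,54,.013)])
print("held")
go("wrist6.pkl",(140,160),6,[("stopL",138,370,.036),("stopR",636,367,.036),("tabfL",138,391,.04),("tabfR",636,388,.04),("tabrL",138,441,.04),("tabrR",636,439,.04)])
```

```text
stopL [-2.44 21.46]
stopR [ -2.53 -20.92]
tabfL [-2.86 20.31]
tabfR [ -2.71 -21.07]
tabrL [-7.33 20.65]
tabrR [ -7.3 -21. ]
pfl [31.88 16.52]
pfr [ 32.08 -16.72]
held
stopL [-2.37 21.32]
stopR [ -2.31 -21.02]
tabfL [-2.65 20.16]
tabfR [ -2.59 -21.21]
tabrL [-7.15 20.57]
tabrR [ -7.18 -21.12]
```

Gap relative to the stops is 0.2–0.4 mm, unchanged from when held against them (0.3 mm): flush within measurement. Retreat and hand in.

```bash
python3 -m jog '[{"offset":[0,0.002,-0.008],"dr":[0,0,0],"hand":0.55},{"offset":[0,0.006,-0.022],"dr":[0,0,0],"hand":0.55},{"offset":[0,0.012,-0.038],"dr":[0,0,0],"hand":0.55},{"offset":[0,0.018,-0.054],"dr":[0,0,0],"hand":0.55},{"offset":[0,0.024,-0.070],"dr":[0,0,0],"hand":0.55},{"offset":[0,0.028,-0.084],"dr":[0,0,0],"hand":0.55},{"offset":[0,0.030,-0.094],"dr":[0,0,0],"hand":0.55},{"offset":[0,0.030,-0.100],"dr":[0,0,0],"hand":0.55},{"offset":[0,0.030,-0.100],"dr":[0,0,0],"hand":0.55},{"offset":[0,0.030,-0.100],"dr":[0,0,0],"hand":0.55}]'
python3 -c "
from station import r
print(r.get_state()['time_s']);print(r.close_job())"
```

```text
time_s: 12.52
ee_pos: [0.4756, 0.0605, 0.1815]
tcp_rot: [-179.9, -0.0, -74.4]
contact_force: [-0.3, -0.0, -0.2]
grip_width: 0.554
12.5167
the job is handed in; nothing more can be done
None
```

The slide is home against both shoulder stops, the clip is down on its plate, and the job was handed in at 12.5 s. I held the bar down with about 8 to 13 N using one fingertip and pushed the tab with the other until the finger stalled. I then backed off with the clip still held, let it down slowly, and moved clear.

- **Slide position:** in the last close picture the tab's front face was 0.2 to 0.4 mm from the stops' rear faces on both sides. That is about the picture's resolution and the same as while the clip was still held. The plate's front edge was at about 32.0 mm, which is home.
- **One reading disagreed:** a picture from farther away gave a gap of 0.7 to 0.85 mm, about one pixel there. The closer picture did not confirm it.
- **Clip and surroundings:** the last pictures show the clip down on the plate. By eye, the weight, compass and magnet are unmoved; I did not check the other bystanders one by one. The gripper was clear, with contact forces near zero.

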